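Unload the thermal cycler

TASK

The run is finished: open the lid of the compact thermal cycler right back, over the upright and down onto its rear stop, bringing it down under control instead of letting it fall, either backward or shut. With the lid left standing open, lift the sealed plate off the sample block, keep it level, and set it down (do not drop it) in the middle of the flat aluminium chill block, then let go; leave everything else on the bench where it stands.

Things in the scene. Friction and masses are not known exactly. Their poses are not given: they have to be found in the camera images.
- cycler: compact white thermal cycler, fixed, 270 deep (own x -145 to +125) x 200 wide (own y); origin on the bench, -x its front (faces the robot), z up. Grey key panel slopes from z 50 at x -145 to z 70 at x -55. Behind it the sample deck, z 78, with 22 mm high rims: clear inside 148 mm across y, x -45 to +65. Two dark stop arms with buffers at the rear: y +-78, x 111 to 147, up to z 163.
- sample_block (a point): centre of the sample block's foot, on the deck in the cycler's middle (its x +3, y 0, z 78); the block is metal, 62 x 44 mm, and stands 4 mm above the deck
- lid (a joint): lid angle about the level hinge at the rear (along the cycler's y): 0 closed, 1.57 upright, 2.15 on its rear stop (the hinge's limit). Dry friction about 0.08 N m, no spring: the lid stays by itself only within about 0.17 rad of upright (balance at 1.57); farther forward it falls shut, farther back it falls onto the stop.
- lid_hinge (a point): midpoint of the hinge line, fixed in the cycler at its own x +80, y 0, z 120 mm. The lid reaches from 16 to 135 mm from this line, 196 wide, 40 thick (20 either side of the plane through the hinge line); closed it is level, z 100 to 140. About 0.45 kg (varies -20 to +30 percent), centre of mass about 78 mm from the hinge.
- lid_lip (a point): middle of the free edge of the lid's grey grab lip, in mid thickness, 165 mm from the hinge line; moves with the lid. The lip is 110 wide (along the hinge), 10 thick, and sticks 30 mm straight out from the middle of the lid's front face. Lid closed: lip level at z 120, pointing to the cycler's front, over 40 mm free below it.
- plate: sealed 48-well plate of pale plastic, 76 (own x) x 58 (own y) x 20 high, 70 g, hollow underneath with a 3 mm skirt all round; origin at the centre of its underside, z up. It starts on the cycler's sample block under the lid, skirt on the deck (underside at z 78), parallel to the cycler; it lifts straight off.
- chill_block: flat-topped plain aluminium chill block, loose, 0.9 kg, 130 (own x) x 100 (own y) x 30 high; origin at the centre of its underside. Stands on the left or the right of the cycler.
- tip_box: closed pipette-tip box, blue base and pale lid, 122 x 84 x 75 high, origin at the centre of its underside; on the other side of the cycler; leave alone
- tube_rack: flat yellow tube rack, 150 x 70 x 38 high, origin at the centre of its underside; leave alone
- reagent_bottle: amber bottle, 70 diameter, 150 high, origin at the centre of its underside; leave alone
- waste_cup: clear cup, 90 diameter, 110 high, origin at the centre of its underside; leave alone
- pipette: hand pipette lying flat along its own x, about 265 long, 26 thick, origin under its middle; leave alone
- timer: small white bench timer, 65 x 65 x 20, origin at the centre of its underside; leave alone

How it is judged:
On the way, in this order (a step that is already met when the one before it is completed fails the run):
1. the lid lies at rest on its rear stop (value of joint lid above 2.09 rad and velocity of joint lid below 0.05 rad/s), for 0.3 s.
2. the plate is lifted clear of the sample block with the lid still open (z of plate in the frame of cycler above 0.105 m and value of joint lid above 2.09 rad), for 0.1 s.
At the end, for the whole second after the job is handed in: The lid lies back on its rear stop (angle above 2.09 rad); the plate stands flat on top of the chill block (underside 26 to 34 mm above the block's underside, tilted less than 0.08 rad), its centre within 25 mm of the block's centre, at rest and released (value of joint lid above 2.09 rad and horizontal distance between plate and chill_block below 0.025 m and z of plate in the frame of chill_block between 0.026 and 0.034 m and angle between plate's own z axis and vertical below 0.08 rad and linear speed of plate below 0.02 m/s and contact force between the fingers and plate below 0.1 N); the robot touches nothing.
It fails at once if the lid falls back onto its stop: over 1.5 rad/s beyond 1.8 rad (value of joint lid above 1.8 rad and velocity of joint lid above 1.5 rad/s).
It fails at once if the lid is dropped shut (over 4 rad/s in the closing direction, a free fall of some 20 mm at the lip) (velocity of joint lid below -4 rad/s).
It fails at once if the plate is tipped by more than 0.35 rad (angle between plate's own z axis and vertical above 0.35 rad).
It fails at once if the plate is dropped (over 0.6 m/s while not held) (linear speed of plate above 0.6 m/s and contact force between the fingers and plate below 0.2 N).
It fails at once if the chill block or a bystander is shifted by more than 30 mm (distance of any of chill_block, tip_box, tube_rack, reagent_bottle, waste_cup, pipette, timer from where it was at the start of the episode above 0.03 m).
It also fails if it takes over 72 s, if anything falls off the work surface, if the arm or the gripper's body presses on something with over 40 N, if the wrist force passes 120 N, or if a joint passes its speed limit or range.

ROBOT

A 6-joint arm with a two-finger parallel gripper is mounted at the origin on the work surface. World frame = base frame: x ahead of the robot, y to its left, z up, the work surface at z = 0. Lengths are in m, angles in rad, forces in N, time in s.
With the tool pointing down it reaches from about 0.275 to 0.75 m from the base axis. Payload 10.2 kg.
Tool frame: the origin (TCP) lies midway between the tips of the shut fingers; the grasp point (between the pads) lies 19 mm behind it (env.hold_point_z is the distance from the TCP to the grasp point, in m); x points along the fingers, z is the direction in which the jaws open and shut, and the axes are right-handed (so a half turn about x gives the same grasp; the last joint's range is limited). The gripper opens to 85 mm and grips with 20 to 120 N. Pads are 22 mm wide; open, the fingers measure 114 mm over their backs; the gripper's body (76 mm by 85 mm) begins 54 mm behind the grasp point. The pads swing forward as they close: fully open they stand 13 mm farther back than shut.
Start: joints at [0.946, 0.313, 1.498, -0, 1.331, -0.223], TCP at [0.205, 0.483, 0.231] pointing down, gripper open.
Joint ranges: [-2.94, 2.94], [-0.97, 2.17], [0.19, 2.56], [-1.23, 4.37], [0.02, 3.11], [-2.88, 2.88]. Speed limits (rad/s): [2.39, 2.39, 3.01, 3.14, 3.14, 3.14].

INTERFACE

Orientations are given as a unit quaternion [x, y, z, w].
In Python, from bench import env, kinematics, monitor, eyes, job gives the robot as it stands. The module is installed in compiled form; this text tells all that it offers. Calls block until the motion is done:
- env.reach(position, orientation): joint-space move of the TCP to a pose.
- env.movel(position, velocity=0.15, frame=None, guard=None): straight line of the TCP; frame=None keeps the orientation; velocity is the mean speed in m/s. With guard (N) it stops when the force on the tool has changed by that much, and returns True; else False.
- env.set_joints(angles): joint-space move.
- env.release() and env.close_gripper(effort=None): open the fingers fully, or close them until they stop; effort is the grip in N (None keeps the last).
- env.hold(seconds).
- kinematics.ik(position, orientation): joint angles nearest the present ones, or None.
- monitor.sense(): the state.
- eyes.grab_frame(name): name is "scene" or "top" or "wrist"; returns a dict with "frame" (420x560x3 uint8, red, green, blue), "mtx" (3x3 intrinsics, pixels), "k1" (the pictures are not rectified: a ray, as slopes to the right and down, at radius r is drawn at 1 + k1 r^2 times it, then the intrinsics apply), "view" (4x4, takes a point from world to camera coordinates). Camera axes: x right, y down, z forward; pixel columns grow to the right and rows downward; lengths in m; the calibration is good to about 2 mm. A picture is of the moment at which its call begins. There is no depth.
A pose or a line that the arm cannot do raises env.MotionError and nothing moves.
- job.hand_in(): hands the job in, once; it reports no verdict.
The state is a dict: "clock": time; "joints": joint angles; "qvel": joint speeds; "joint_efforts": joint torques, N m; "position": TCP position; "ee_rot": TCP orientation; "contact_force": force on the tool from outside, world axes, zero at the start; "ft_torque": the same for the moment, N m; "finger_gap": opening from 0.0 (shut) to 1.0 (fully open).
Only numpy, scipy, OpenCV 4.12 (cv2) and the standard library are available. Lean on these libraries where they do the work, as an engineer would, in place of code of your own. Each camera call takes 0.05 s, during which the arm holds its last target.

## Working session

There is one attempt and no reset: what is moved stays moved. The work goes in short steps, each a Python script; the robot and the scene stay as the last script left them, time stands still between calls to the robot, and variables do not carry over. Pictures are saved under pics/ and viewed, and the job is handed in when it is done.

```bash
mkdir -p pics; cat > h.py <<'E'
import numpy as np, cv2
from bench import env, kinematics, monitor, eyes, job
def snap(name,fn):
    d=eyes.grab_frame(name); cv2.imwrite(f'pics/{fn}.png',cv2.cvtColor(d['frame'],cv2.COLOR_RGB2BGR)); 
    np.savez(f'pics/{fn}.npz',**{k:np.array(v) for k,v in d.items()}); return d
def ray(d,u,v):
    K=np.array(d['mtx']); x=(u-K[0,2])/K[0,0]; y=(v-K[1,2])/K[1,1]; k=float(d['k1'])
    rd=np.hypot(x,y); r=rd
    for _ in range(30): r=rd/(1+k*r*r)
    s=r/rd if rd>0 else 1
    V=np.array(d['view']); R=V[:3,:3]; t=V[:3,3]
    return -R.T@t, R.T@np.array([x*s,y*s,1.])
def onz(d,u,v,z):
    o,r=ray(d,u,v); return o+r*(z-o[2])/r[2]
def proj(d,p):
    V=np.array(d['view']); K=np.array(d['mtx']); c=V[:3,:3]@np.array(p)+V[:3,3]
    x,y=c[:2]/c[2]; f=1+float(d['k1'])*(x*x+y*y); return K[0,0]*x*f+K[0,2],K[1,1]*y*f+K[1,2]
E
python3 - <<'E'
from h import *
np.set_printoptions(precision=3,suppress=True)
for n in ['scene','top','wrist']:
    d=snap(n,n+'0'); print(n,d['mtx'],d['k1'],'\n',d['view'])
s=monitor.sense(); print(s, env.hold_point_z)
E
```

```text
scene [[467.72    0.    282.505]
 [  0.    467.72  204.559]
 [  0.      0.      1.   ]] -0.14363071085770462 
 [[ 0.691  0.723 -0.013 -0.37 ]
 [ 0.584 -0.568 -0.58  -0.271]
 [-0.427  0.393 -0.815  1.57 ]
 [ 0.     0.     0.     1.   ]]
top [[391.76    0.    275.371]
 [  0.    391.76  204.978]
 [  0.      0.      1.   ]] -0.10298347995482496 
 [[ 0.019 -1.     0.022 -0.025]
 [-0.996 -0.021 -0.09   0.549]
 [ 0.09  -0.021 -0.996  1.202]
 [ 0.     0.     0.     1.   ]]
wrist [[321.63    0.    276.855]
 [  0.    321.63  216.471]
 [  0.      0.      1.   ]] 0.02065375417632083 
 [[ 0.391  0.92   0.    -0.525]
 [ 0.883 -0.375  0.283 -0.037]
 [ 0.261 -0.111 -0.959  0.377]
 [ 0.     0.     0.     1.   ]]
{'clock': 0.15, 'joints': array([ 0.946,  0.313,  1.498,  0.   ,  1.331, -0.223]), 'qvel': array([ 0.001, -0.003, -0.001, -0.   ,  0.002, -0.   ]), 'joint_efforts': array([  0.002, -41.237, -25.98 ,  -0.   ,   0.003,   0.   ]), 'position': array([0.205, 0.483, 0.231]), 'ee_rot': array([-0.39 ,  0.59 ,  0.39 ,  0.589]), 'contact_force': array([0.138, 0.887, 0.002]), 'ft_torque': array([-0.019,  0.045, -0.027]), 'finger_gap': 1.0009821756688453} 0.0187
```

View pics/top0.png

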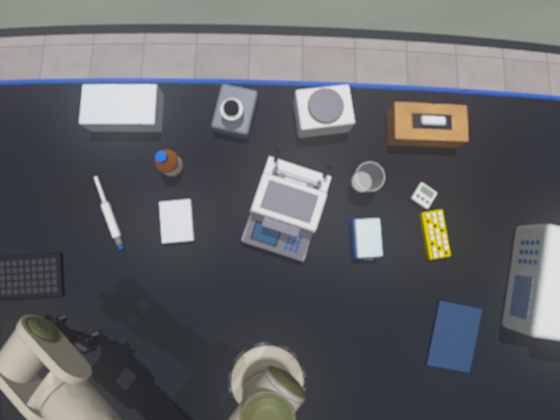

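View pics/scene0.png

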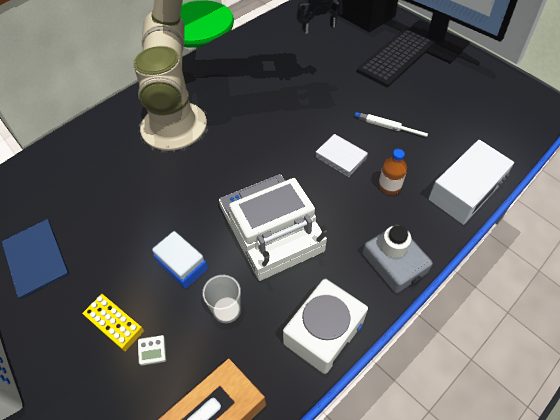

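The top view shows the cycler at about (287,208), the chill block at about (176,221) to its left, and the tip box at about (368,239) to its right. I'll zoom in on the cycler.

```bash
python3 - <<'E'
import cv2
a=cv2.imread('pics/top0.png')[140:270,140:350]; cv2.imwrite('pics/topz.png',cv2.resize(a,None,fx=3.8,fy=3.8,interpolation=cv2.INTER_CUBIC))
a=cv2.imread('pics/scene0.png')[125:285,200:380]; cv2.imwrite('pics/scz.png',cv2.resize(a,None,fx=3.7,fy=3.7,interpolation=cv2.INTER_CUBIC))
E
```

```text
(no output)
```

View pics/topz.png

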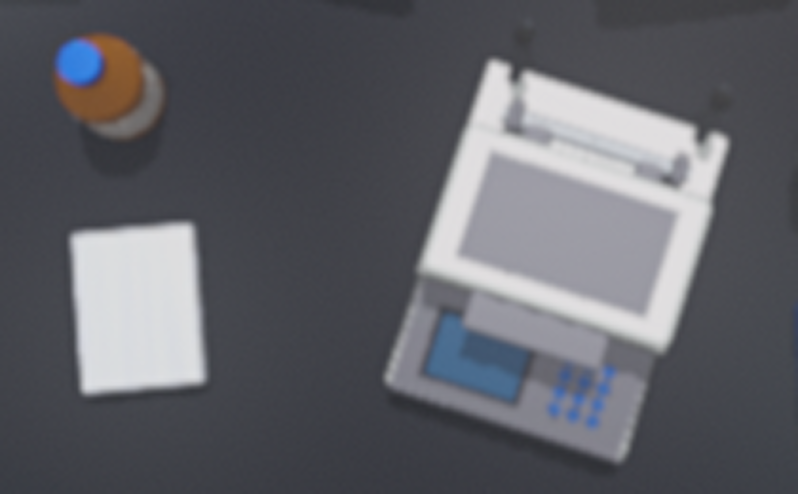

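View pics/scz.png

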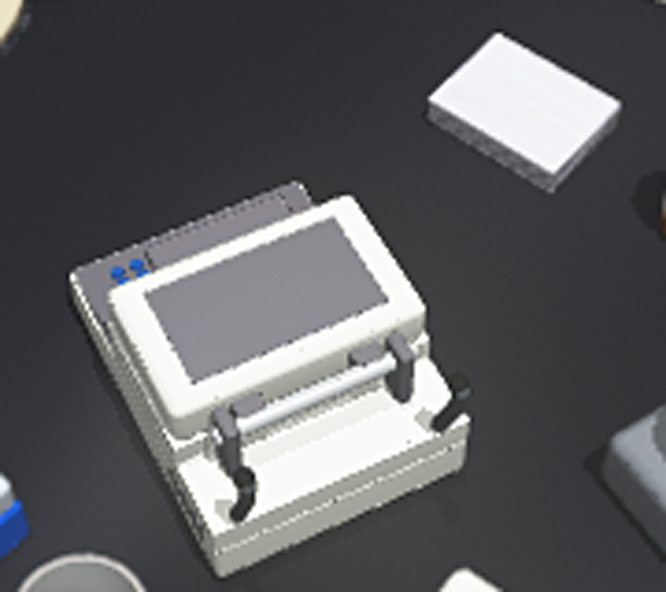

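```bash
python3 - <<'E'
from h import *
np.set_printoptions(precision=4,suppress=True)
T=np.load('pics/top0.npz'); S=np.load('pics/scene0.npz')
tz=lambda u,v:(140+(u+.5)/3.8-.5,140+(v+.5)/3.8-.5)
sz=lambda u,v:(200+(u+.5)/3.7-.5,125+(v+.5)/3.7-.5)
def show(n,d,f,pts,z):
    P=[onz(d,*f(*p),z) for p in pts]; print(n); 
    for p in P: print('  ',p[:2])
    P=np.array(P); print('  edges',[np.linalg.norm(P[i]-P[(i+1)%len(P)]) for i in range(len(P))],'ang',[np.degrees(np.arctan2(*(P[(i+1)%len(P)]-P[i])[[1,0]])) for i in range(len(P))],'c',P.mean(0)[:2])
    return P
show('lid top T FL FR RR RL',T,tz,[(420,270),(663,353),(713,203),(478,123)],.14)
show('panel T',T,tz,[(458,258),(646,317),(679,209),(490,152)],.14)
show('panel S FL FR RR RL',S,sz,[(332,217),(144,293),(192,383),(390,300)],.14)
show('base front T',T,tz,[(386,380),(624,462)],.05)
show('base rear T',T,tz,[(490,60),(728,137)],.1)
show('lip T',T,tz,[(463,328),(603,368)],.125)
show('chill T FL FR RR RL',T,tz,[(82,394),(206,382),(193,223),(70,233)],.03)
show('chill S',S,sz,[(500,33),(428,101),(551,173),(620,105)],.03)
# mask chill
for d,roi,nm in ((T,(140,190,220,270),'T'),(S,(300,125,375,180),'S')):
    im=d['frame']; x0,y0,x1,y1=roi; g=im[y0:y1,x0:x1].min(2); m=(g>(150 if nm=='S' else 110)).astype(np.uint8)
    c=max(cv2.findContours(m,0,1)[0],key=cv2.contourArea); r=cv2.minAreaRect(c); b=cv2.boxPoints(r)+[x0,y0]
    show('mask chill '+nm,d,lambda u,v:(u,v),b,.03)
# bottles etc.
show('bottle cap',T,tz,[(80,62)],.15)
E
```

```text
lid top T FL FR RR RL
   [0.5214 0.0592]
   [ 0.4632 -0.1229]
   [ 0.5765 -0.1595]
   [0.6331 0.0184]
  edges [np.float64(0.19119365422198695), np.float64(0.11903568555047013), np.float64(0.18673487774966827), np.float64(0.1189693916764645)] ang [np.float64(-107.71441007456251), np.float64(-17.892844354706504), np.float64(72.33584396503444), np.float64(159.95903133998632)] c [ 0.5485 -0.0512]
panel T
   [0.5309 0.0311]
   [ 0.4898 -0.1099]
   [ 0.5714 -0.1339]
   [0.6113 0.0089]
  edges [np.float64(0.1468972095520641), np.float64(0.08502963870318306), np.float64(0.14825334564617523), np.float64(0.08335608298135148)] ang [np.float64(-106.27764970480612), np.float64(-16.353396757904527), np.float64(74.37264935552182), np.float64(164.57070598548611)] c [ 0.5508 -0.0509]
panel S FL FR RR RL
   [0.534  0.0287]
   [ 0.4908 -0.1116]
   [ 0.5697 -0.1368]
   [0.6142 0.0067]
  edges [np.float64(0.14680615199089872), np.float64(0.08284651994465891), np.float64(0.15020829415698864), np.float64(0.08316813967547401)] ang [np.float64(-107.13396453123876), np.float64(-17.70314761231392), np.float64(
[... 1625 characters left out ...]
215028672), np.float64(0.1047511495143535), np.float64(0.1367798021862743)] ang [np.float64(-84.87087636101754), np.float64(-173.9447588168149), np.float64(95.2934093338787), np.float64(6.466704879447684)] c [0.4943 0.2949]
mask chill S
   [0.4398 0.2336]
   [0.4028 0.3347]
   [0.5539 0.3476]
   [0.5838 0.2497]
  edges [np.float64(0.10763472065143839), np.float64(0.15165212141320816), np.float64(0.10233164948126441), np.float64(0.14491066039934358)] ang [np.float64(110.06650556817272), np.float64(4.862163737183776), np.float64(-73.04558718550663), np.float64(-173.63279305130254)] c [0.4951 0.2914]
bottle cap
   [0.6717 0.3185]
  edges [np.float64(0.0)] ang [np.float64(0.0)] c [0.6717 0.3185]
```

Measurements agree with the given sizes: cycler origin is about (0.545, -0.050) with yaw about -17°, and the chill block is about (0.495, 0.293) with yaw about 6.5°. Next I'll scan which lip grasps have IK over the whole lid arc.

```bash
cat >> h.py <<'E'
from scipy.spatial.transform import Rotation as Ro
YAW=np.radians(-17.); C0=np.array([.545,-.050,0])
U=np.array([np.cos(YAW),np.sin(YAW),0]); V=np.array([-U[1],U[0],0]); Z=np.array([0,0,1.])
H=C0+.080*U+.120*Z
def lidpose(th,phi,r,yoff,flip,dn=0.,tip=None):
    """grasp point at radius r, lateral yoff, normal offset dn; phi: 0 points to the hinge, +-90deg along +-V"""
    rad=-np.cos(th)*U+np.sin(th)*Z; nrm=np.sin(th)*U+np.cos(th)*Z
    x=-np.cos(phi)*rad+np.sin(phi)*V; z=nrm*(1 if not flip else -1); y=np.cross(z,x)
    g=H+r*rad+yoff*V+dn*nrm
    return g+x*env.hold_point_z, Ro.from_matrix(np.c_[x,y,z]).as_quat()
E
python3 - <<'E'
from h import *
np.set_printoptions(precision=2,suppress=True,linewidth=150)
lim=np.array([[-2.94,2.94],[-.97,2.17],[.19,2.56],[-1.23,4.37],[.02,3.11],[-2.88,2.88]])
ths=np.linspace(0,2.16,13)
for phi in np.radians([-90,-75,-60,-45,-30,-15,0,15,30,45,60,75,90]):
  for fl in (0,1):
    r=.157 if abs(phi)<.6 else .151
    yo=-np.sin(phi)*.045
    Q=[kinematics.ik(*lidpose(t,phi,r,yo,fl)) for t in ths]
    ok=''.join('.' if q is None else 'X' for q in Q)
    st=max([np.abs(np.array(a)-np.array(b)).max() for a,b in zip(Q,Q[1:]) if a is not None and b is not None] or [9])
    print(round(np.degrees(phi)),fl,ok,round(st,2))
E
```

```text
-90 0 XXX.......... 0.23
-90 1 XXX.......... 0.23
-75 0 .....XXXXXX.. 0.25
-75 1 .....XXXXX... 0.25
-60 0 .....XXXXXXX. 0.29
-60 1 .....XXXXX... 0.27
-45 0 .....XXXXXXX. 0.38
-45 1 .....XXXX.... 0.29
-30 0 .XX..XXXXXX.. 0.34
-30 1 XXX..XXXX.... 0.34
-15 0 ..XX.XXXXXXX. 0.5
-15 1 XXXX.XXX..... 0.5
0 0 ....XXXXXXXX. 0.43
0 1 XXXX......... 0.51
15 0 ..XXXXXXXXXX. 0.79
15 1 XXXXXXXX..... 0.79
30 0 ..XXXXXXXXXX. 0.48
30 1 XXXXXXXXX.... 0.48
45 0 .XXXXXXXXXXXX 0.37
45 1 XXXXXXXXXX..X 0.37
60 0 .XXXXXXXXXXXX 0.31
60 1 XXXXXXXXXX... 0.31
75 0 XXXXXXXXXXXXX 0.27
75 1 XXXXXXXXXXX.. 0.27
90 0 XXXXXXXXXXXXX 0.25
90 1 XXXXXXXXXXX.. 0.25
```

```bash
python3 - <<'E'
from h import *
np.set_printoptions(precision=2,suppress=True,linewidth=150)
T=np.load('pics/top0.npz'); im=T['frame']
def own(p): d=p-C0; return np.array([d@U,d@V])*1000
a=im[150:270,340:460]; cv2.imwrite('pics/topr.png',cv2.cvtColor(cv2.resize(a,None,fx=4,fy=4,interpolation=cv2.INTER_CUBIC),cv2.COLOR_RGB2BGR))
for n,u,v,z in [('tip FL',356,259,.075),('FR',382,257,.075),('RR',381,219,.075),('RL',355,219,.075),('cup top c',370,177,.11),('cup bot',362,183,0)]:
    p=onz(T,u,v,z); print(n,p,own(p))
for phi in (60,68,75,90):
    print(phi)
    for t in (0.0,.06,.5,1,1.57,1.9,2.15,2.16):
        P=lidpose(t,np.radians(phi),.151,-.045*np.sin(np.radians(phi)),0); q=kinematics.ik(*P)
        R=Ro.from_quat(P[1]).as_matrix(); w=P[0]-R[:,0]*.25
        print(t,q,'back.25',w,own(w*[1,1,0]))
E
```

```text
tip FL [ 0.39 -0.26  0.07] [ -89.75 -245.07]
FR [ 0.39 -0.34  0.07] [ -59.9 -319.1]
RR [ 0.51 -0.33  0.07] [  48.88 -282.67]
RL [ 0.51 -0.25  0.07] [  24.04 -206.53]
cup top c [ 0.63 -0.29  0.11] [ 153.08 -205.99]
cup bot [ 0.63 -0.29  0.  ] [ 152.19 -209.15]
60
0.0 None back.25 [ 0.3  -0.22  0.12] [-186.65 -239.28]
0.06 [-0.98  0.72  2.16  1.41  1.58 -2.84] back.25 [ 0.3  -0.22  0.14] [-186.17 -239.28]
0.5 [-0.93  0.45  2.09  1.3   1.46 -2.1 ] back.25 [ 0.33 -0.23  0.25] [-154.01 -239.28]
1 [-0.81  0.4   1.78  1.1   1.49 -1.27] back.25 [ 0.41 -0.26  0.34] [ -64.07 -239.28]
1.57 [-0.69  0.62  1.28  0.94  1.72 -0.49] back.25 [ 0.55 -0.3   0.39] [  79.79 -239.28]
1.9 [-0.65  0.83  0.95  0.94  1.92 -0.09] back.25 [ 0.63 -0.33  0.37] [ 166.21 -239.28]
2.15 [-0.62  1.03  0.66  1.    2.08  0.24] back.25 [ 0.69 -0.34  0.34] [ 225.95 -239.28]
2.16 [-0.62  1.03  0.65  1.    2.08  0.25] back.25 [ 0.69 -0.35  0.34] [ 228.18 -239.28]
68
0.0 [-0.97  0.78  2.06  1.3   1.65 -2.86] back.25 [ 0.32 -0.25  0.12] [-157.65 -256.18]
0.06 [-0.97  0.75  2.07  1.29  1.64 -2.77] back.25 [ 0.32 -0.25  0.13] [-
[... 1260 characters left out ...]
 [-0.88  0.85  1.8   1.04  1.83 -2.73] back.25 [ 0.4  -0.29  0.12] [ -71.  -276.3]
0.06 [-0.88  0.83  1.81  1.04  1.84 -2.65] back.25 [ 0.4  -0.29  0.13] [ -70.73 -276.3 ]
0.5 [-0.86  0.72  1.77  1.1   1.9  -2.07] back.25 [ 0.41 -0.3   0.19] [ -52.51 -276.3 ]
1 [-0.81  0.69  1.61  1.21  1.95 -1.37] back.25 [ 0.46 -0.31  0.25] [  -1.59 -276.3 ]
1.57 [-0.75  0.78  1.34  1.32  1.95 -0.6 ] back.25 [ 0.54 -0.34  0.27] [  79.88 -276.3 ]
1.9 [-0.72  0.89  1.16  1.37  1.94 -0.18] back.25 [ 0.59 -0.35  0.26] [ 128.82 -276.3 ]
2.15 [-0.7   0.98  1.02  1.4   1.93  0.12] back.25 [ 0.62 -0.36  0.25] [ 162.65 -276.3 ]
2.16 [-0.7   0.98  1.02  1.4   1.93  0.13] back.25 [ 0.62 -0.36  0.25] [ 163.91 -276.3 ]
```

View pics/topr.png

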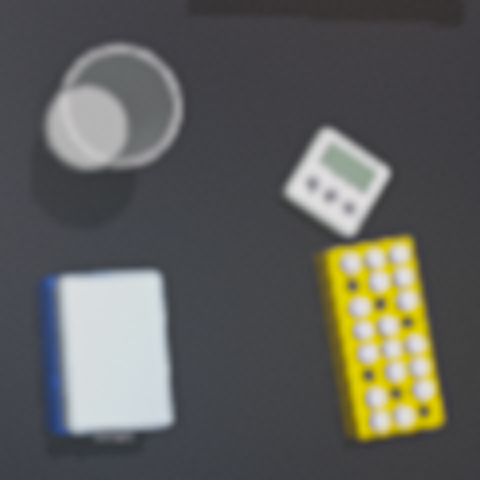

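```bash
python3 - <<'E'
from h import *
np.set_printoptions(precision=3,suppress=True,linewidth=150)
W=np.load('pics/wrist0.npz')['view']; s=monitor.sense()
c=-W[:3,:3].T@W[:3,3]; R=Ro.from_quat(s['ee_rot']).as_matrix()
print('cam in tool',R.T@(c-s['position'])); ct=R.T@(c-s['position'])
for phi in (50,60,68):
    P=lidpose(.06,np.radians(phi),.152,-.042,0); R=Ro.from_quat(P[1]).as_matrix(); w=P[0]+R@ct-C0; print(phi,'cam own',w@U,w@V,w[2])
E
```

```text
cam in tool [-0.141  0.071 -0.   ]
50 cam own -0.2043087110390473 -0.09018932152766168 0.13703552729020552
60 cam own -0.19394159861629456 -0.11252093005000564 0.1364127530363152
68 cam own -0.18295527933273478 -0.12887398127118527 0.1357527817235894
```

View pics/wrist0.png

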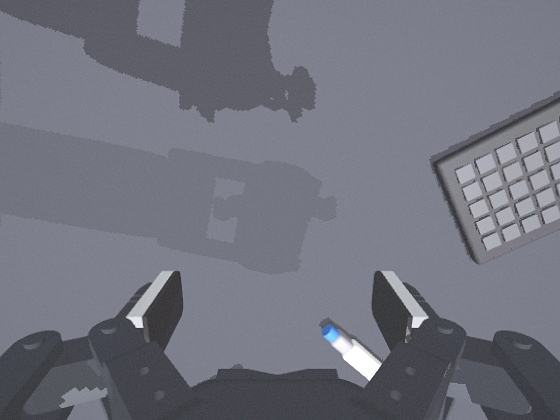

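```bash
cat >> h.py <<'E'
PHI=np.radians(64.); RG=.155; YO=-.042
def lp(th,dn=0.,back=0.,up=0.):
    p,q=lidpose(th,PHI,RG,YO,0,dn); x=Ro.from_quat(q).as_matrix()[:,0]
    return p-x*back+np.array([0,0,up]),q
def st(msg=''):
    s=monitor.sense(); print(msg,'t%.2f'%s['clock'],'p',np.round(s['position'],4),'F',np.round(s['contact_force'],1),'T',np.round(s['ft_torque'],2),'gap %.3f'%s['finger_gap']); return s
E
python3 - <<'E'
from h import *
np.set_printoptions(precision=2,suppress=True,linewidth=150)
for a in [(.08,0,.1,.15),(.08,0,.1,.08),(.08,0,.1,0),(.08,0,.05,0),(.08,0,0,0),(2.17,0,0,0),(2.17,0,.1,0),(2.17,0,.1,.1)]: print(a,lp(*a)[0],kinematics.ik(*lp(*a)))
E
```

```text
(0.08, 0, 0.1, 0.15) [ 0.41 -0.13  0.29] [-1.24  0.32  2.09  1.17  1.86 -2.41]
(0.08, 0, 0.1, 0.08) [ 0.41 -0.13  0.22] [-1.24  0.49  2.12  1.12  1.78 -2.6 ]
(0.08, 0, 0.1, 0) [ 0.41 -0.13  0.14] [-1.24  0.71  2.11  1.09  1.68 -2.79]
(0.08, 0, 0.05, 0) [ 0.44 -0.09  0.13] [-1.11  0.71  2.13  1.21  1.64 -2.79]
(0.08, 0, 0, 0) [ 0.47 -0.05  0.13] [-0.98  0.72  2.13  1.34  1.61 -2.78]
(2.17, 0, 0, 0) [ 0.69 -0.12  0.24] [-0.63  1.04  0.67  1.06  2.07  0.27]
(2.17, 0, 0.1, 0) [ 0.69 -0.21  0.28] [-0.73  1.23  0.2   1.21  2.27  0.53]
(2.17, 0, 0.1, 0.1) [ 0.69 -0.21  0.38] None
```

```bash
python3 - <<'E'
from h import *
env.set_joints([.946,0,1.6,0,1.54,-.223]); st('a')
env.set_joints([-1.24,0.1,2.0,.6,1.7,-1.5]); st('b')
env.reach(*lp(.08,0,.1,.12)); st('c')
env.movel(lp(.08,0,.1,0)[0],velocity=.12); st('d')
snap('scene','s1');snap('top','t1');snap('wrist','w1')
E
```

```text
a t0.82 p [0.138  0.39   0.3335] F [0.6 0.9 0.5] T [ 0.04 -0.02  0.02] gap 1.001
b t3.25 p [ 0.3212 -0.1361  0.2399] F [0.8 0.8 1. ] T [-0.26  0.14 -0.  ] gap 1.003
c t4.19 p [ 0.4061 -0.1277  0.2553] F [-0.3 -0.1  0.5] T [-0.34  0.34 -0.03] gap 0.999
d t5.34 p [ 0.4062 -0.1279  0.1356] F [-0.4  0.4  0.4] T [-0.36  0.31 -0.06] gap 1.004
```

View pics/s1.png

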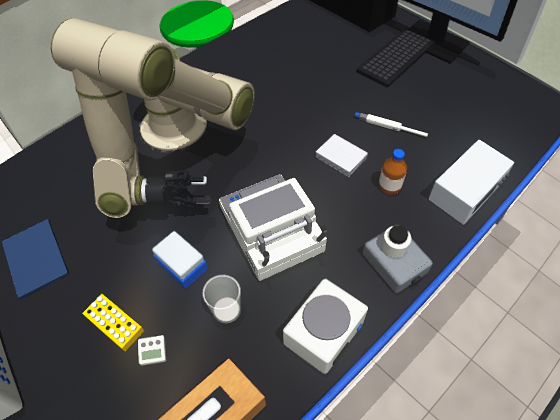

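View pics/w1.png

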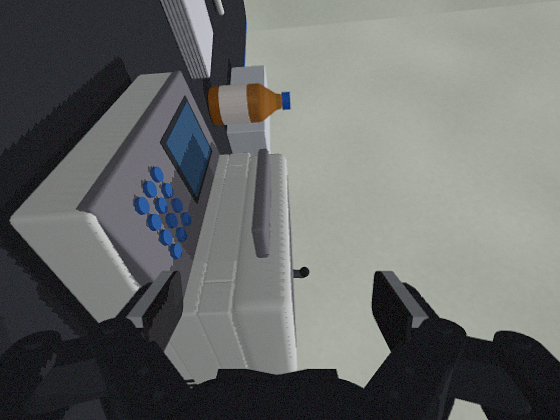

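View pics/t1.png

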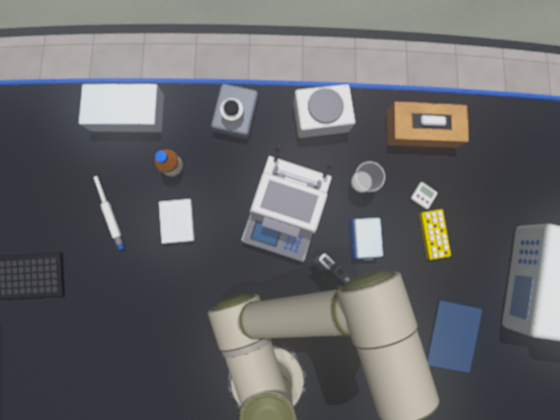

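The gripper is clear of the tip box (top view about (335,270), box from about (352,219)). In the wrist view the lip, at about (262,200), lies between the fingers. Now I'll advance and grip.

```bash
python3 - <<'E'
from h import *
g=env.movel(lp(.08)[0],velocity=.06,guard=8); st(f'in {g}')
snap('top','t2');snap('wrist','w2')
E
```

```text
in True t6.82 p [ 0.4668 -0.0625  0.1324] F [-0.1 -1.6  3. ] T [-0.15  0.09 -0.09] gap 1.002
```

View pics/w2.png

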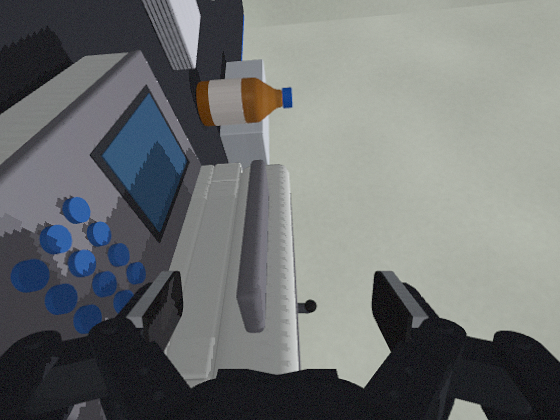

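The guard stopped about 13 mm short. The lower finger probably touches the sloping panel. I'll back off, raise to the pose for 0.15 rad, and go in again.

```bash
python3 - <<'E'
from h import *
P=lp(.16,0,.04); env.movel(P[0],velocity=.08,frame=P[1]); st('back')
g=env.movel(lp(.16)[0],velocity=.06,guard=8); st(f'in {g}'); print(lp(.16)[0])
snap('scene','s3');snap('wrist','w3')
E
```

```text
back t7.46 p [ 0.4485 -0.0843  0.146 ] F [ 0.2 -0.5  0.4] T [-0.39  0.26 -0.01] gap 0.999
in False t8.28 p [ 0.4755 -0.0552  0.1434] F [ 0.4 -0.8 -0.4] T [-0.37  0.3  -0.07] gap 0.999
[ 0.47554404 -0.05510882  0.1433883 ]
```

View pics/w3.png

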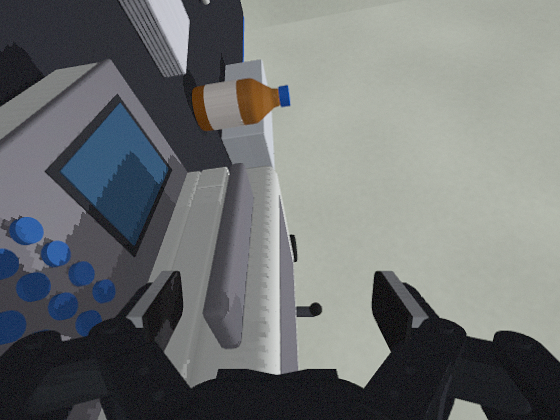

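```bash
python3 - <<'E'
from h import *
env.close_gripper(effort=40); st('closed')
snap('scene','s4');snap('wrist','w4');snap('top','t4')
a=cv2.imread('pics/s4.png')[110:290,120:380]; cv2.imwrite('pics/s4z.png',cv2.resize(a,None,fx=3,fy=3,interpolation=cv2.INTER_CUBIC))
E
```

```text
closed t9.05 p [ 0.4754 -0.0551  0.1434] F [-5.1 -2.6 -1.9] T [-0.63  0.56  0.31] gap 0.106
```

View pics/s4z.png

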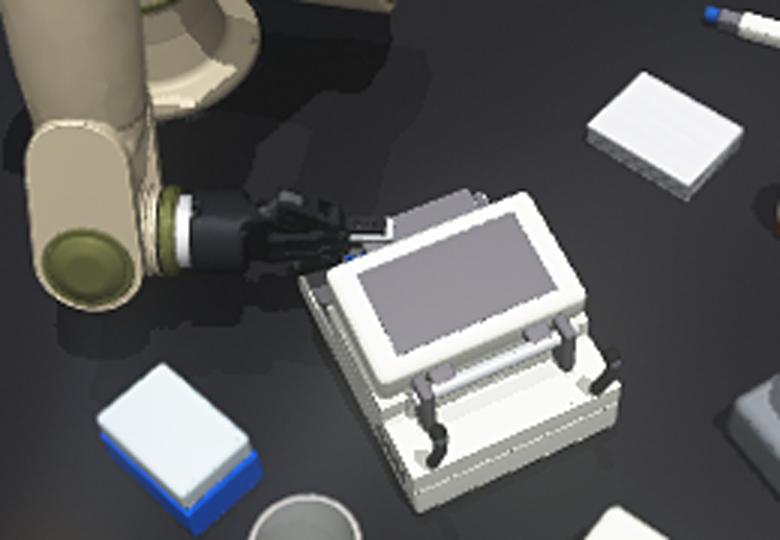

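View pics/w4.png

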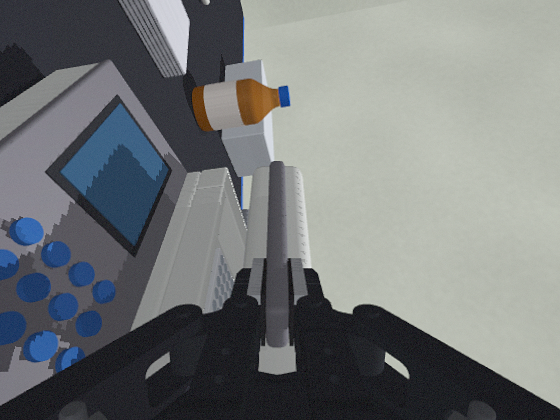

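The lip is gripped squarely (gap about 9 mm) and the lid is raised. Next I'll follow the arc in small steps while watching the forces.

```bash
python3 - <<'E'
from h import *
for t in np.arange(.3,1.65,.15):
    P=lp(t); env.movel(P[0],velocity=.09,frame=P[1]); s=st('%.2f'%t)
    if np.linalg.norm(s['contact_force'])>35: print('STOP'); break
snap('scene','s5');snap('wrist','w5');snap('top','t5')
E
```

```text
0.30 t9.57 p [ 0.4799 -0.0565  0.1636] F [-7.1 -3.3 -1.1] T [-0.38  0.47  0.32] gap 0.108
0.45 t9.97 p [ 0.4874 -0.0588  0.1839] F [-10.2  -4.1   1.9] T [-0.15  0.19  0.58] gap 0.113
0.60 t10.36 p [ 0.4978 -0.062   0.2032] F [-12.   -5.6   6. ] T [ 0.18 -0.01  0.81] gap 0.108
0.75 t10.75 p [ 0.511  -0.066   0.2207] F [-14.3  -6.1  11.1] T [ 0.55 -0.17  0.93] gap 0.107
0.90 t11.14 p [ 0.5266 -0.0708  0.2361] F [-13.5  -4.9  13.9] T [ 0.89 -0.3   0.94] gap 0.111
1.05 t11.53 p [ 0.5443 -0.0763  0.2489] F [-12.1  -5.1  16.5] T [ 1.13 -0.32  0.83] gap 0.105
1.20 t11.93 p [ 0.5635 -0.0822  0.2587] F [-9.1 -4.3 17.5] T [ 1.33 -0.4   0.52] gap 0.113
1.35 t12.32 p [ 0.5839 -0.0885  0.2654] F [-6.  -4.2 18. ] T [ 1.44 -0.4   0.3 ] gap 0.108
1.50 t12.71 p [ 0.605  -0.0949  0.2689] F [-3.  -5.3 19.3] T [ 1.58 -0.48 -0.07] gap 0.110
```

View pics/s5.png

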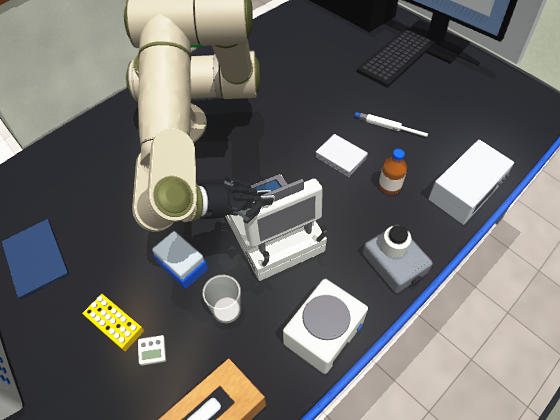

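View pics/w5.png

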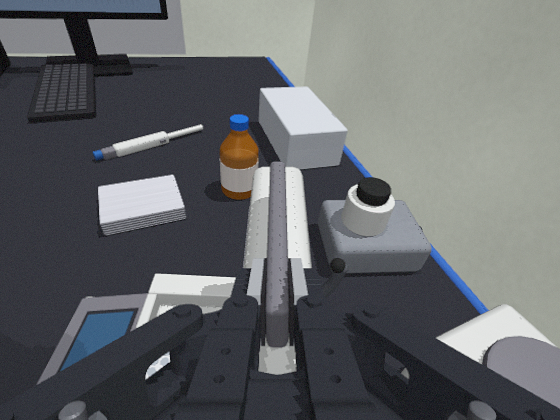

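The lid is upright and firmly gripped. The radial force is about 18 N outward, so I'll add 2 mm to the grip radius, slow down, and carry it over to the stop.

```bash
python3 - <<'E'
import h
from h import *
h.RG=.157
for t in [1.6,1.72,1.84,1.95,2.05,2.10,2.14,2.17]:
    P=lp(t); g=env.movel(P[0],velocity=.05,frame=P[1],guard=25); s=st('%.2f %s'%(t,g))
    if g or np.linalg.norm(s['contact_force'])>40: print('STOP'); break
snap('scene','s6');snap('wrist','w6');snap('top','t6')
E
```

```text
1.60 False t13.31 p [ 0.6189 -0.0992  0.2694] F [ 0.4 -3.2  8.7] T [ 0.36 -0.39 -0.43] gap 0.112
1.72 False t13.82 p [ 0.636  -0.1045  0.268 ] F [ 1.6 -3.8  9.7] T [ 0.43 -0.49 -0.58] gap 0.107
1.84 False t14.32 p [ 0.6528 -0.1096  0.2645] F [ 3.9 -3.6 10.2] T [ 0.55 -0.49 -0.78] gap 0.109
1.95 False t14.80 p [ 0.6678 -0.1143  0.2594] F [ 6.1 -5.2 12.6] T [ 0.67 -0.49 -1.02] gap 0.112
2.05 False t15.25 p [ 0.6808 -0.1183  0.2533] F [ 6.1 -6.2 12.4] T [ 0.81 -0.46 -1.2 ] gap 0.108
2.10 False t15.55 p [ 0.6871 -0.1202  0.2498] F [ 8.3 -5.7 13.3] T [ 0.87 -0.5  -1.27] gap 0.104
2.14 False t15.82 p [ 0.692  -0.1217  0.2467] F [ 9.1 -5.3 13.7] T [ 0.88 -0.53 -1.46] gap 0.107
2.17 False t16.07 p [ 0.6944 -0.1224  0.2451] F [-2.4 -2.7 15.6] T [ 1.25 -0.24 -0.1 ] gap 0.105
```

View pics/s6.png

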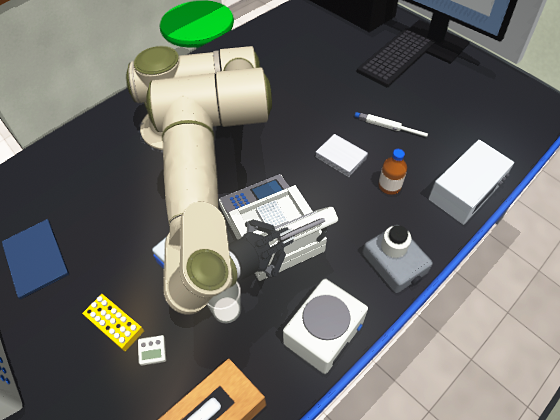

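View pics/w6.png

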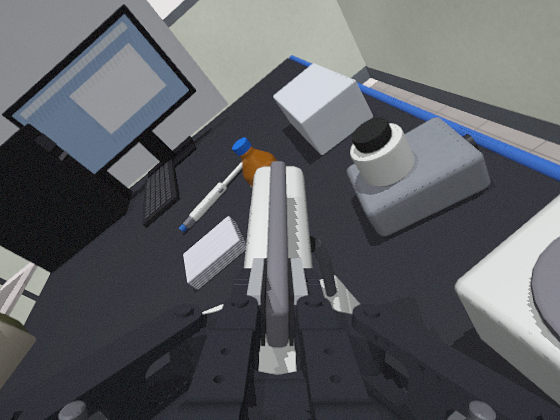

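The force reversed between 2.14 and 2.17 (Fx +9 to -2), which means the stop is reached. I'll push slightly farther to be sure and let go.

```bash
python3 - <<'E'
import h
from h import *
h.RG=.157
P=lp(2.19); env.movel(P[0],velocity=.03,frame=P[1],guard=25); st('press')
env.hold(.3); env.release(); st('rel'); env.hold(.4); st()
g=env.movel(lp(2.19,0,.07)[0],velocity=.08,guard=10); st(f'out {g}')
snap('scene','s7');snap('wrist','w7');snap('top','t7')
E
```

```text
press t16.47 p [ 0.6944 -0.1225  0.2451] F [-25.2   4.6  23. ] T [2.49 0.62 2.96] gap 0.108
rel t17.48 p [ 0.6967 -0.1227  0.2411] F [ 0.7  0.8 -0.3] T [-0.52  0.01  0.02] gap 1.000
 t17.88 p [ 0.6967 -0.1228  0.2412] F [-0.4 -0.  -0.1] T [-0.44 -0.02 -0.03] gap 1.000
out False t18.91 p [ 0.6954 -0.1878  0.2661] F [-0.   0.5  0.2] T [-0.43  0.03 -0.06] gap 0.998
```

View pics/s7.png

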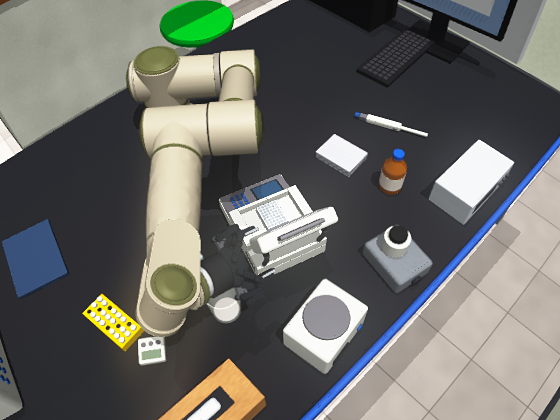

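View pics/w7.png

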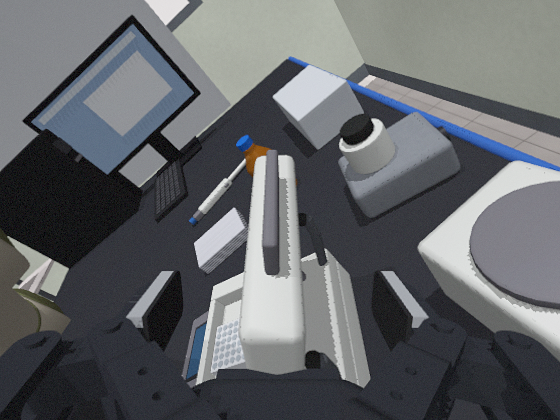

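The lid rests on its stop and the gripper is free beside it. I'll move aside, get a clear top view of the plate, and localise it.

```bash
python3 - <<'E'
from h import *
np.set_printoptions(precision=2,suppress=True,linewidth=150)
s=monitor.sense(); print(s['joints'])
for dv,dz,du in [(.05,0,0),(.08,0,0),(.05,.03,0),(.06,.02,-.05),(.06,.05,-.05),(.06,.05,-.1)]:
    print(dv,dz,du,kinematics.ik(s['position']-dv*V+dz*Z+du*U,s['ee_rot']))
def down(yaw):  # jaw axis at angle yaw
    x=-Z; z=np.array([np.cos(yaw),np.sin(yaw),0]); return Ro.from_matrix(np.c_[x,np.cross(z,x),z]).as_quat()
for p,yw in [([.38,-.25,.36],YAW+np.pi/2),([.38,-.25,.36],YAW-np.pi/2),([.548,-.051,.25],YAW+np.pi/2),([.548,-.051,.25],YAW-np.pi/2),([.548,-.051,.075],YAW+np.pi/2),([.495,.293,.12],YAW+np.pi/2),([.495,.293,.03],.113+np.pi/2)]: print(p,yw,kinematics.ik(p,down(yw)))
E
```

```text
[-0.7   1.17  0.34  1.15  2.22  0.46]
0.05 0 0 None
0.08 0 0 None
0.05 0.03 0 None
0.06 0.02 -0.05 [-0.79  1.03  0.57  1.06  2.27  0.31]
0.06 0.05 -0.05 [-0.79  1.02  0.51  1.11  2.3   0.38]
0.06 0.05 -0.1 [-0.83  0.86  0.81  0.99  2.26  0.2 ]
[0.38, -0.25, 0.36] 1.2740903539558606 [-0.84  0.09  1.44 -0.    1.61 -2.11]
[0.38, -0.25, 0.36] -1.8675022996339325 [-0.84  0.09  1.44 -0.    1.61  1.03]
[0.548, -0.051, 0.25] 1.2740903539558606 [-0.31  0.36  1.39 -0.    1.4  -1.58]
[0.548, -0.051, 0.25] -1.8675022996339325 [-0.31  0.36  1.39 -0.    1.4   1.56]
[0.548, -0.051, 0.075] 1.2740903539558606 [-0.31  0.54  1.6  -0.    1.   -1.58]
[0.495, 0.293, 0.12] 1.2740903539558606 [ 0.33  0.53  1.49 -0.    1.13 -0.94]
[0.495, 0.293, 0.03] 1.6837963267948965 [ 0.33  0.65  1.55 -0.    0.94 -1.35]
```

```bash
cat >> h.py <<'E'
def down(yaw):
    x=-Z; z=np.array([np.cos(yaw),np.sin(yaw),0]); return Ro.from_matrix(np.c_[x,np.cross(z,x),z]).as_quat()
E
python3 - <<'E'
from h import *
s=monitor.sense()
g=env.movel(s['position']-.06*V+.05*Z-.05*U,velocity=.1,guard=10); st(f'1 {g}')
if not g:
    s=monitor.sense(); g=env.movel(s['position']+.03*Z-.08*U,velocity=.15,guard=10); st(f'2 {g}')
    env.set_joints(kinematics.ik([.38,-.25,.36],down(YAW+np.pi/2))); st('mid')
snap('scene','s8');snap('wrist','w8');snap('top','t8')
a=cv2.imread('pics/t8.png')[150:270,230:350]; cv2.imwrite('pics/t8z.png',cv2.resize(a,None,fx=4.8,fy=4.8,interpolation=cv2.INTER_CUBIC))
a=cv2.imread('pics/s8.png')[160:290,200:360]; cv2.imwrite('pics/s8z.png',cv2.resize(a,None,fx=4.5,fy=4.5,interpolation=cv2.INTER_CUBIC))
E
```

```text
1 False t20.13 p [ 0.6303 -0.23    0.3157] F [ 0.8 -0.5 -1.1] T [-0.4  -0.02 -0.01] gap 0.995
2 False t20.85 p [ 0.5544 -0.2066  0.3452] F [-0.9 -0.   0. ] T [-0.45 -0.03  0.01] gap 1.002
mid t22.82 p [ 0.3802 -0.2501  0.3597] F [-0.1  0.   0.4] T [-0.04  0.06 -0.  ] gap 0.999
```

View pics/t8z.png

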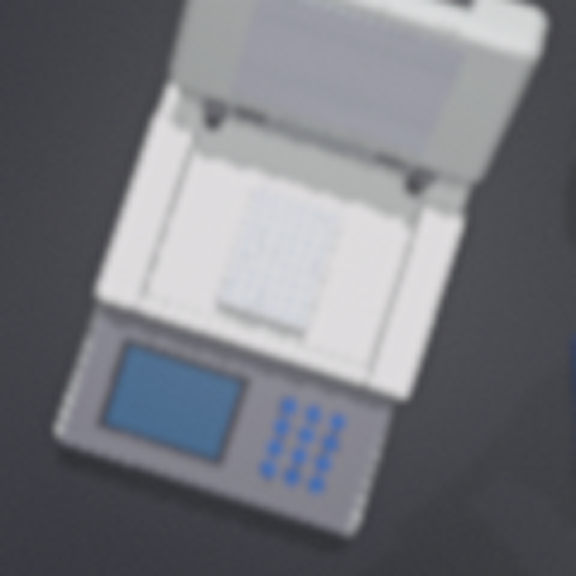

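View pics/s8z.png

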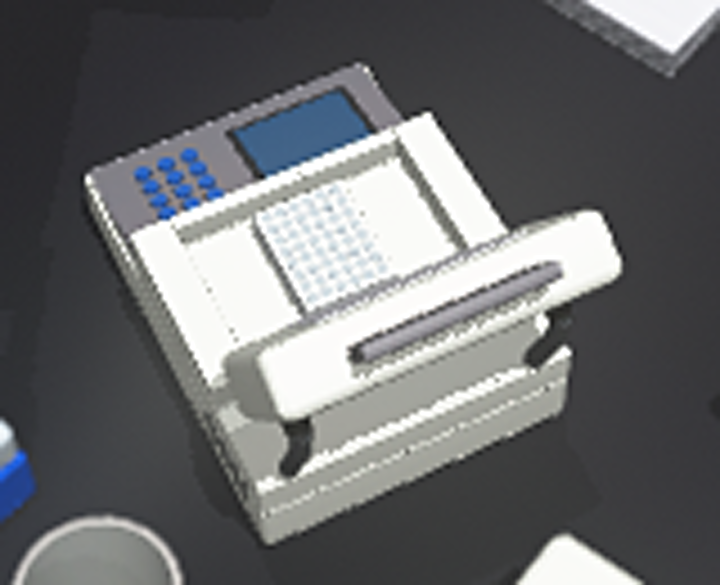

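The plate is visible in the top zoom with corners about (218,305), (305,333), (342,215), (250,185). The lid rests on its stop arms.

```bash
python3 - <<'E'
from h import *
np.set_printoptions(precision=4,suppress=True)
T=np.load('pics/t8.npz')
f=lambda u,v:(230+(u+.5)/4.8-.5,150+(v+.5)/4.8-.5)
P=np.array([onz(T,*f(*p),.098) for p in [(218,305),(305,333),(342,215),(250,185)]]); print(P[:,:2],P.mean(0),[np.linalg.norm(P[i]-P[i-3]) for i in range(4)])
print('exp',C0+.003*U)
env.reach([.548,-.051,.25],down(YAW+np.pi/2)); st()
snap('wrist','w9')
E
```

```text
[[ 0.5188 -0.0122]
 [ 0.5027 -0.0658]
 [ 0.5759 -0.0875]
 [ 0.5933 -0.0304]] [ 0.5477 -0.049   0.098 ] [np.float64(0.05595321171741122), np.float64(0.07636396544820778), np.float64(0.05961602515991538), np.float64(0.07669515848386929)]
exp [ 0.5479 -0.0509  0.    ]
 t24.07 p [ 0.548  -0.052   0.2506] F [-0.8  0.3  1. ] T [-0.01  0.02  0.02] gap 0.996
```

View pics/w9.png

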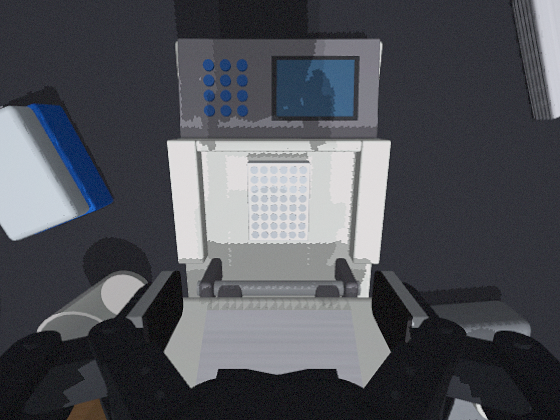

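```bash
python3 - <<'E'
from h import *
np.set_printoptions(precision=4,suppress=True)
W=np.load('pics/w9.npz'); im=cv2.imread('pics/w9.png')[130:270,200:360]; cv2.imwrite('pics/w9z.png',cv2.resize(im,None,fx=4.5,fy=4.5,interpolation=cv2.INTER_CUBIC))
P=np.array([onz(W,*p,.098) for p in [(248.5,163),(310,163),(309.5,241),(248.5,241)]]); print(P,P.mean(0),[np.linalg.norm(P[i]-P[i-3]) for i in range(4)])
d=P[1]-P[0]; print(np.degrees(np.arctan2(d[1],d[0])))
E
```

```text
[[ 0.5077 -0.0664  0.098 ]
 [ 0.5241 -0.0131  0.098 ]
 [ 0.5968 -0.0336  0.098 ]
 [ 0.5793 -0.0904  0.098 ]] [ 0.552  -0.0508  0.098 ] [np.float64(0.05577800954690355), np.float64(0.0755477078576598), np.float64(0.05942851936878597), np.float64(0.07553970650958558)]
72.9272181206443
```

View pics/w9z.png

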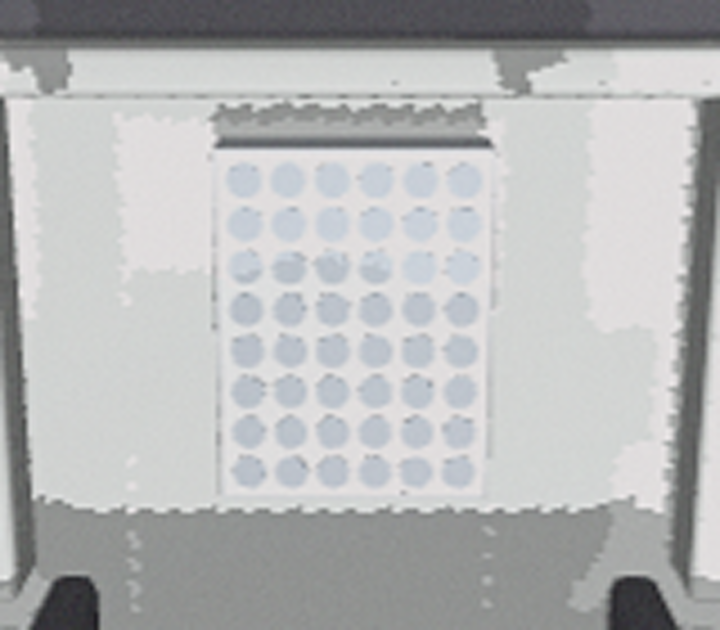

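The wrist and top views agree on the plate centre, about (0.549, -0.050), and a yaw of -17°. I'll descend, grip and check.

```bash
python3 - <<'E'
from h import *
env.movel([.549,-.050,.13],velocity=.12); 
g=env.movel([.549,-.050,.077],velocity=.06,guard=6); st(f'down {g}')
env.close_gripper(effort=30); st('grip')
snap('wrist','w10')
E
```

```text
down False t26.30 p [ 0.5492 -0.0501  0.0774] F [-1.   0.  -0.2] T [ 0.02 -0.01 -0.01] gap 1.000
grip t26.68 p [ 0.5492 -0.05    0.0774] F [-1.3  0.   4.3] T [ 0.08  0.11 -0.01] gap 0.666
```

View pics/w10.png

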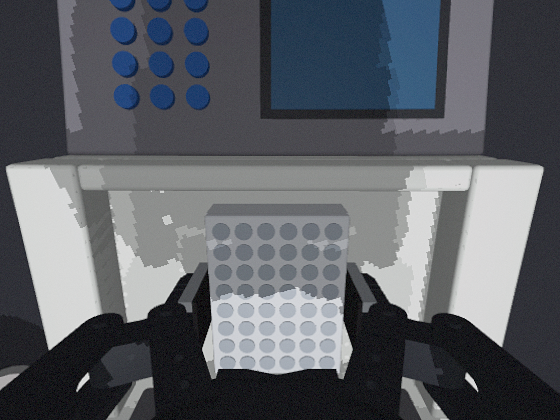

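```bash
python3 - <<'E'
from h import *
env.movel([.549,-.050,.10],velocity=.05); st('l1')
env.movel([.549,-.050,.21],velocity=.1); st('l2'); env.hold(.2)
snap('scene','s11');snap('wrist','w11');snap('top','t11')
E
```

```text
l1 t27.33 p [ 0.5489 -0.05    0.1   ] F [0.2 0.4 0.2] T [-0.01  0.05  0.02] gap 0.673
l2 t28.58 p [ 0.5487 -0.0499  0.2093] F [ 0.  -0.5 -0.3] T [-0.    0.03  0.03] gap 0.671
```

View pics/w11.png

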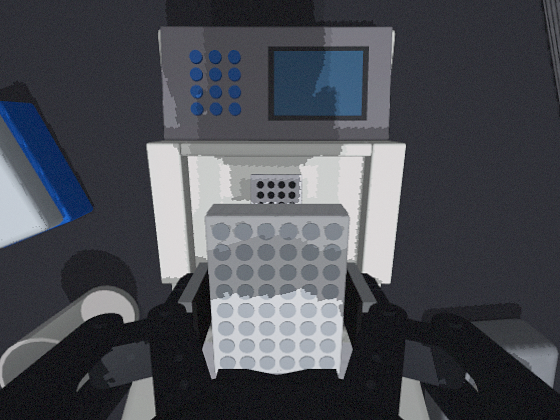

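View pics/s11.png

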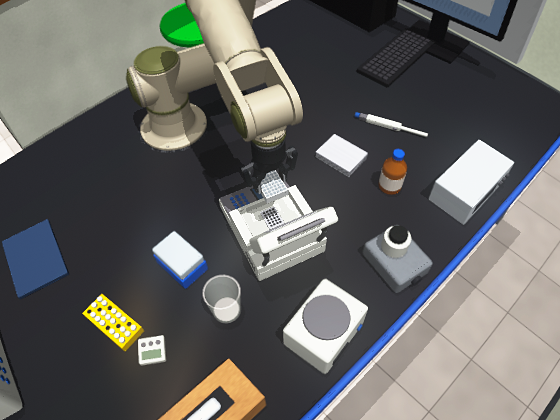

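The plate is up and level in the grip, and the block's dark holes show below it at about (276,190). I'll carry it over the chill block.

```bash
python3 - <<'E'
from h import *
env.movel([.495,.293,.20],velocity=.13,frame=down(np.radians(6.5)+np.pi/2)); st('over')
env.movel([.495,.293,.11],velocity=.1); st('over')
snap('scene','s12');snap('wrist','w12');snap('top','t12')
E
```

```text
over t31.76 p [0.4951 0.2927 0.2   ] F [ 0.2  0.6 -0.4] T [ 0.02 -0.01  0.02] gap 0.670
over t32.81 p [0.4954 0.2932 0.1107] F [-0.5  0.  -0.1] T [-0.01 -0.03 -0.  ] gap 0.667
```

View pics/w12.png

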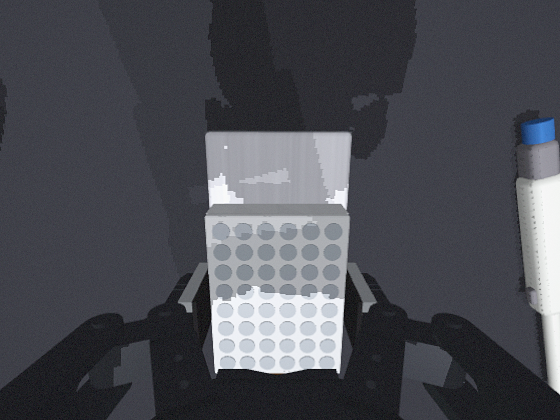

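View pics/s12.png

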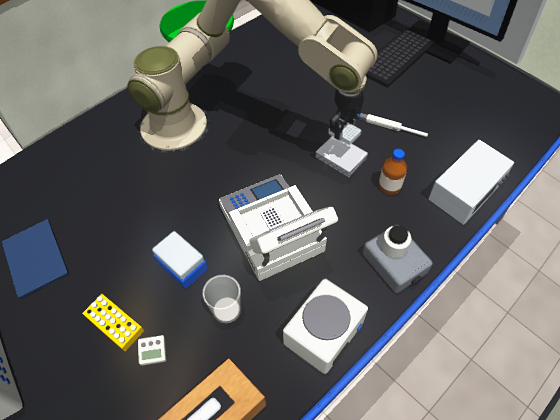

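Wrist view: the block's front edge lies at row 132, columns 206 to 350, square with the plate. I'll convert that edge to a position, then lower.

```bash
python3 - <<'E'
from h import *
np.set_printoptions(precision=4,suppress=True)
W=np.load('pics/w12.npz')
a,b=onz(W,206,132,.03),onz(W,351,132,.03); d=b-a; n=np.array([d[1],-d[0],0])/np.linalg.norm(d)
print(a,b,np.linalg.norm(d),'centre',(a+b)/2+.065*n,(np.degrees(np.arctan2(d[1],d[0]))-90))
E
```

```text
[0.4374 0.2386 0.03  ] [0.4265 0.3345 0.03  ] 0.09650047482582463 centre [0.4965 0.2939 0.03  ] 6.486286592402394
```

```bash
python3 - <<'E'
from h import *
env.movel([.495,.293,.045],velocity=.08); st()
g=env.movel([.495,.293,.027],velocity=.02,guard=4); s=st(f'down {g}')
snap('scene','s13');snap('wrist','w13')
E
```

```text
t33.92 p [0.4953 0.2931 0.0455] F [-0.4 -0.3  0.5] T [ 0.03 -0.02 -0.04] gap 0.671
down True t34.65 p [0.4949 0.2929 0.0295] F [-1.  -0.5  5.8] T [-0.04  0.13  0.05] gap 0.669
```

View pics/w13.png

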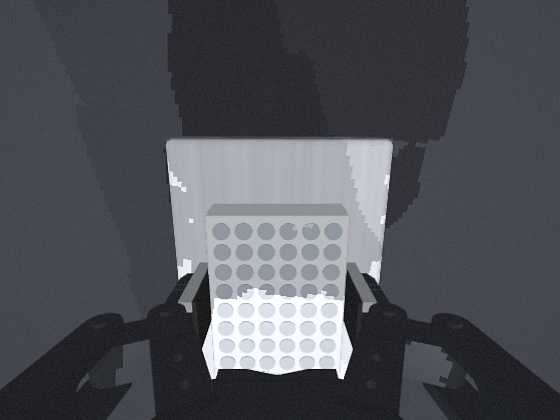

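Contact came at TCP z 0.0295, which is the height expected. I'll let go and rise.

```bash
python3 - <<'E'
from h import *
env.release(); st('rel'); env.hold(.2)
env.movel([.495,.293,.07],velocity=.05); env.movel([.495,.293,.22],velocity=.12); st('up')
snap('wrist','w14')
env.set_joints([.9,0,1.6,0,1.54,-.7]); env.hold(.3); st('away')
snap('scene','s14');snap('top','t14')
a=cv2.imread('pics/t14.png')[140:270,140:350]; cv2.imwrite('pics/t14z.png',cv2.resize(a,None,fx=3.8,fy=3.8,interpolation=cv2.INTER_CUBIC))
E
```

```text
rel t35.15 p [0.4944 0.2928 0.0288] F [ 0.9 -0.9  0. ] T [-0.03 -0.06  0.01] gap 1.000
up t37.73 p [0.4948 0.2929 0.2193] F [-0.   0.6 -0.4] T [ 0.01  0.02 -0.05] gap 1.001
away t39.46 p [0.1558 0.3829 0.3341] F [ 0.4 -0.6 -0.1] T [ 0.03  0.04 -0.03] gap 0.997
```

View pics/t14z.png

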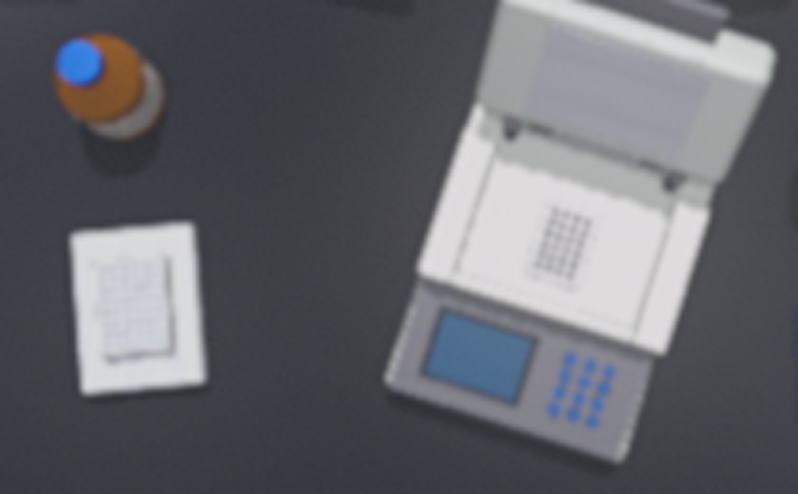

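View pics/s14.png

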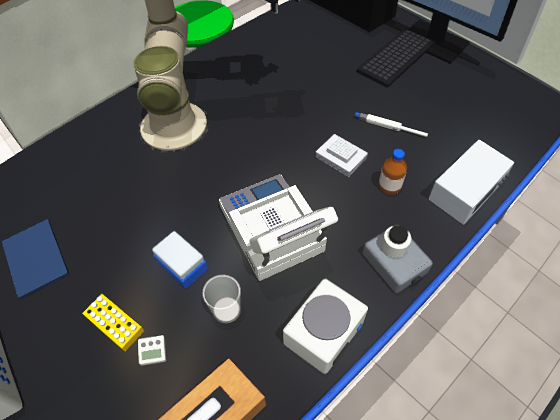

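View pics/w14.png

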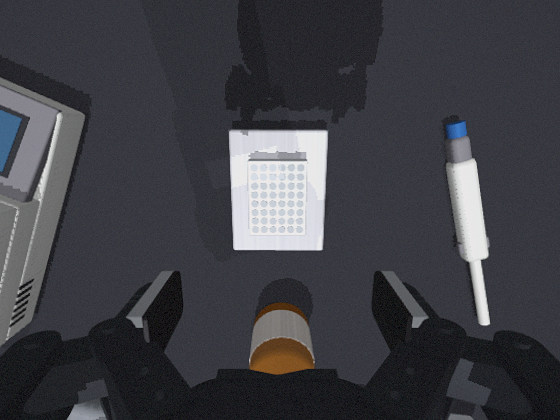

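The pictures show the plate in the middle of the chill block. In the top zoom it spans about (95-172, 258-358) and the block about (70-206, 223-394). The lid is open, nothing else has moved, and the arm is clear, so I'll hand in.

```bash
python3 - <<'E'
from h import *
np.set_printoptions(precision=4,suppress=True)
W=np.load('pics/w14.npz')
print('plate',np.mean([onz(W,*p,.05) for p in [(248,160),(307,160),(306,235),(249,235)]],0),'block',np.mean([onz(W,*p,.03) for p in [(230,130),(327,130),(323,250),(234,250)]],0))
job.hand_in()
E
```

```text
plate [0.497  0.2933 0.05  ] block [0.4956 0.2943 0.03  ]
the job is handed in; nothing more can be done
```

I opened the lid to its rear stop, set the plate down in the middle of the chill block, and handed the job in. The clock read about 39.5 s of the allowed 72 s, and the hand-in gave no verdict.

**Lid:** I gripped the lip from its right front corner and swung it over the upright and down onto the stop at about 0.3 rad/s past the upright. The force reversed at about 2.15–2.17 rad, so I took that as the stop and let go there. My first approach to the lip touched something lightly, probably the key panel, and the 8 N guard stopped it. I backed off, went in higher and gripped cleanly. During the first half of the swing the radial force rose to about 19 N. Adding 2 mm to the grip radius cut it to about half.

**Plate:** I lifted it straight up and kept it level. When I lowered it, contact came at the expected height, and I then released it and rose straight up.

**Last checks:**
- The wrist view puts the plate centre about 2 mm from the block centre.
- In the pictures the lid rests on its stop arms, the block and the other items look unmoved, and the arm is clear of everything.
- My position estimates from the different cameras differed by up to about 5 mm, well inside the 25 mm tolerance.
- I had no direct reading of the lid angle. That it is on the stop rests on the force change and the pictures.

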